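# Thread the copy-stand mast through its two bushings and hold it at height

## Task

Take the black dust cap off the upper bushing of the copy-stand bracket and leave it in the tin clip tray, then take the steel mast from the wooden stand and thread it down through the upper and then the lower bushing. Finish while still holding the mast by its brass head, upright, with the lower edge of its red band about level with the top of the upper bushing, hanging freely and not pressed hard against the bracket, so that I can do up the set screws. Leave the paperweight, ink bottle, bulldog clips and eraser where they are.

Things in the scene. Friction and masses are not known exactly. Their poses are not given: they have to be found in the camera images.
- bracket: Grey cast bracket fixed to the desk, 143 mm tall, carrying two square brass bushings (40 x 40 x 18 mm) one above the other on one vertical axis. Origin on the desk surface, on that axis; z up. The foot plate (120 x 80 mm, 8 mm thick, so its top is at z = 8 mm) reaches from x = -80 to x = +40 mm; the column is at x = -68 to -52 mm and ends at z = 143 mm, level with the upper bushing's top.
- upper_bushing (a point): Centre of the top mouth of the upper bushing, 143 mm above the desk. Vertical through hole 15 mm in diameter, 18 mm long, with a 3 mm chamfer at the mouth. It starts covered by the cap.
- lower_bushing (a point): Centre of the top mouth of the lower bushing, 68 mm above the desk; same hole, its underside is 50 mm above the desk. Axes of the point are those of the bracket.
- cap: Black bakelite dust cap, 35 g. Origin at the centre of its underside, z up through the knob. Spigot 10 mm in diameter from z = 0 to 4 mm (it hangs loosely in the bushing's hole), disc 34 mm in diameter from 4 to 11 mm (rests on the bushing), round knob 18 mm in diameter from 11 to 34 mm, to grip.
- tray: Open dented tin tray, 150 (x) x 120 (y) x 28 mm outside, 4 mm walls and about 4 to 5 mm floor, fixed to the desk, empty. Origin at the centre of its underside.
- stand: Dark wooden pen stand, 80 x 80 x 50 mm, fixed, with one vertical 14 mm hole in the middle, 40 mm deep (floor 10 mm above the desk). Origin at the centre of its underside.
- mast: Straight steel rod, 178 mm long, about 140 g (varies), standing in the pen stand. Origin at the centre of its lower end; z along the rod to the head. Rod 12 mm in diameter, its lowest 5 mm tapering to 7 mm; red band from z = 113 to 121 mm; round brass head 18 mm in diameter from z = 140 to 178 mm, to grip (middle at z = 159 mm). When the band's lower edge is level with the upper bushing's top the lower end is 30 mm above the desk, 20 mm below the lower bushing.
- mast_band (a point): Centre of the rod at the lower edge of its red band, 113 mm from its lower end.
- paperweight: Clear glass paperweight with a blue swirl, 74 mm in diameter, 53 mm tall; origin under its centre. Not to be moved.
- inkwell: Green glass ink bottle with a brass cap, 56 mm in diameter, 59 mm tall; origin under its centre. Not to be moved.
- clip_a: Bronze bulldog clip lying flat, about 57 x 52 x 14 mm; origin under its jaw. Not to be moved.
- clip_b: Second such bronze bulldog clip. Not to be moved.
- eraser: Red eraser, 45 x 22 x 13 mm; origin under its centre. Not to be moved.

How it is judged:
By the outcome, as a careful person would: the job done as asked, in the order asked, and still so for the second after the job is handed in, while the arm keeps its last pose, push and grip.
It also fails if it takes over 67 s, if anything falls off the work surface, if the arm or the gripper's body presses on something with over 40 N, if the wrist force passes 120 N, or if a joint passes its speed limit or range.

## Robot

A 7-joint arm with a two-finger parallel gripper is mounted at the origin on the work surface. World frame = base frame: x ahead of the robot, y to its left, z up, the work surface at z = 0. Lengths are in m, angles in rad, forces in N, time in s.
With the tool pointing down it reaches from about 0.375 to 0.925 m from the base axis. Payload 3.1 kg.
Tool frame: the origin (TCP) lies between the finger pads; the fingertips stand 19 mm ahead of it and the grasp point (between the pads) is the TCP; z points along the fingers, y is the direction in which the jaws open and shut (so a half turn about z gives the same grasp; the last joint's range is limited). The gripper opens to 85 mm and grips with 20 to 120 N. Pads are 22 mm wide; open, the fingers measure 114 mm over their backs; the gripper's body (76 mm by 85 mm) begins 54 mm behind the grasp point. The pads swing forward as they close: fully open they stand 13 mm farther back than shut.
Start: joints at [1.226, 0.383, 0.044, 1.598, -0.018, 1.161, -0.05], TCP at [0.159, -0.63, 0.25] pointing down, gripper open.
Joint ranges: [-2.61, 2.61], [-0.41, 2.15], [-1.48, 1.57], [0, 2.5], [-1.57, 4.71], [0.05, 1.97], [-2.85, 2.85]. Speed limits (rad/s): [2.79, 2.79, 3.14, 3.14, 3.14, 3.14, 3.14].

## Interface

Orientations are given as a unit quaternion [x, y, z, w].
In Python, from bench import move_ptp, movel, move_j, move_gripper, pause, inverse_kinematics, read_camera, camera_params, MotionError, sign_off, look_for, tip_of, read_time_s, read_qpos, read_joint_vel, read_effort, read_eef_pos, read_tcp_rot, read_ft_force, read_ft_torque, read_finger_gap gives the robot as it stands. Calls block until the motion is done:
- move_ptp(position, orientation): joint-space move of the TCP to a pose.
- movel(position, orientation=None, speed=0.15): straight line of the TCP; orientation=None keeps the orientation; speed is the mean speed in m/s.
- move_j(angles): joint-space move.
- move_gripper(opening, effort=None): finger opening in m; effort is the grip in N (None keeps the last); returns when the fingers have stopped.
- pause(seconds).
- inverse_kinematics(position, orientation): joint angles nearest the present ones, or None.
- read_camera(name): name is "scene" or "top"; returns the picture (480x640x3 uint8, red, green, blue); there is no depth.
- camera_params(name): a dict with "K" (3x3 intrinsics, pixels), "dist_coeffs" ([k1, k2, p1, p2, k3] as OpenCV has them; the pictures are not rectified), "camera_from_world" (4x4, takes a point from world to camera coordinates). Camera axes: x right, y down, z forward; pixel columns grow to the right and rows downward; lengths in m; the calibration is good to about 2 mm. A picture is of the moment at which its call begins. camera_params takes no time and is no camera call.
A pose or a line that the arm cannot do raises MotionError and nothing moves.
- sign_off(): hands the job in, once; it reports no verdict.
Trained networks look in the newest picture that a camera, given by its name, has taken for a name from the list of things; names that differ only in an ending like _2 or _b are one class to them, and where a whole thing is asked for, a point or a joint stands for the part that bears it (a point fixed in the world has none). Each returns a list of dicts, best first, with "confidence" (0 to 1); they miss things now and then, are a little off and sometimes report something else, mostly with a low value. They report only what shows in the picture. A call takes as long as a camera call.
- look_for(camera, name): "at" ([column, row] in pixels, amid what is visible of it).
- tip_of(camera, name): "at" ([column, row] in pixels: a listed point, or the origin of a listed thing).
Readings, each from a call of its own:
- read_time_s(): time.
- read_qpos(): joint angles.
- read_joint_vel(): joint speeds.
- read_effort(): joint torques, N m.
- read_eef_pos(): TCP position.
- read_tcp_rot(): TCP orientation.
- read_ft_force(): force on the tool from outside, world axes, zero at the start.
- read_ft_torque(): the same for the moment, N m.
- read_finger_gap(): finger opening in m.
Only numpy, scipy, OpenCV 4.12 (cv2) and the standard library are available. Lean on these libraries where they do the work, as an engineer would, in place of code of your own. Each camera call takes 0.05 s, during which the arm holds its last target. There are 200 camera calls.

## Working session

There is one attempt and no reset: what is moved stays moved. The work goes in short steps, each a Python script; the robot and the scene stay as the last script left them, time stands still between calls to the robot, and variables do not carry over. Pictures are saved under pics/ and viewed, about 8 in all and at most 12, crops included, and the job is handed in when it is done.

```bash
mkdir -p pics; ls; python3 - <<'E'
from bench import *
import cv2,numpy as np
for c in("scene","top"):
    im=read_camera(c); cv2.imwrite(f"pics/{c}0.png",im[:,:,::-1])
    p=camera_params(c); print(c,np.round(p["K"],1).tolist(),p["dist_coeffs"]); print(np.round(p["camera_from_world"],3).tolist())
    for n in("upper_bushing","lower_bushing","cap","tray","stand","mast","mast_band","bracket","paperweight","inkwell","clip_a","eraser"):
        print(n,[(np.round(d["at"],1).tolist(),round(d["confidence"],2)) for d in tip_of(c,n)[:3]])
print(read_time_s(),read_tcp_rot(),read_eef_pos(),read_ft_force())
E
```

```text
pics
scene [[500.5, 0.0, 313.2], [0.0, 500.5, 238.6], [0.0, 0.0, 1.0]] [-0.07128931  0.          0.          0.          0.        ]
[[0.328, 0.945, 0.008, -0.205], [0.71, -0.241, -0.662, -0.352], [-0.623, 0.223, -0.75, 1.268], [0.0, 0.0, 0.0, 1.0]]
upper_bushing [([447.8, 198.7], 0.79)]
lower_bushing [([432.0, 230.9], 0.68)]
cap [([441.6, 200.5], 0.62)]
tray [([167.2, 305.4], 0.66)]
stand [([295.3, 284.1], 0.57)]
mast [([295.3, 283.9], 0.55)]
mast_band [([292.8, 239.8], 0.84)]
bracket [([430.4, 253.5], 0.6)]
paperweight [([295.4, 283.8], 0.72), ([219.1, 403.0], 0.71)]
inkwell [([385.5, 359.0], 0.65)]
clip_a [([344.0, 196.0], 0.8), ([212.4, 218.0], 0.73)]
eraser [([279.2, 213.0], 0.65)]
top [[447.0, 0.0, 319.6], [0.0, 447.0, 235.9], [0.0, 0.0, 1.0]] [-0.0205223  0.         0.         0.         0.       ]
[[-0.008, -1.0, 0.009, 0.02], [-0.988, 0.007, -0.154, 0.587], [0.154, -0.01, -0.988, 0.675], [0.0, 0.0, 0.0, 1.0]]
upper_bushing [([162.2, 207.8], 0.67), ([333.6, 336.8], 0.57)]
lower_bushing [([177.8, 220.1], 0.83)]
cap [([163.5, 210.2], 0.76)]
tray [([472.4, 248.7], 0.61)]
stand [([342.1, 231.5], 0.7), ([436.8, 135.9], 0.48)]
mast [([339.5, 229.6], 0.79)]
mast_band [([345.4, 216.1], 0.5)]
bracket [([186.8, 228.9], 0.9)]
paperweight [([437.9, 136.7], 0.55)]
inkwell [([292.6, 129.4], 0.6)]
clip_a [([247.9, 345.4], 0.94), ([407.7, 350.0], 0.9)]
eraser [([331.7, 342.5], 0.79)]
1.3 [ 9.92393631e-01  1.23105159e-01 -1.20666166e-06 -2.93985237e-05] [ 0.15880841 -0.63028767  0.25024333] [-0.31775168 -1.04048727 -0.49723267]
```

View pics/scene0.png

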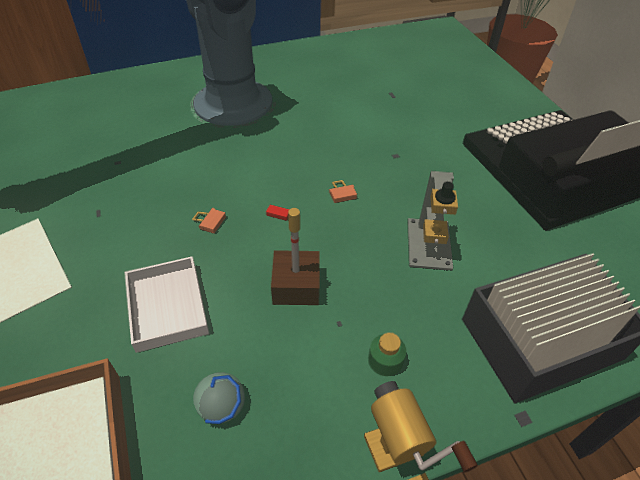

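View pics/top0.png

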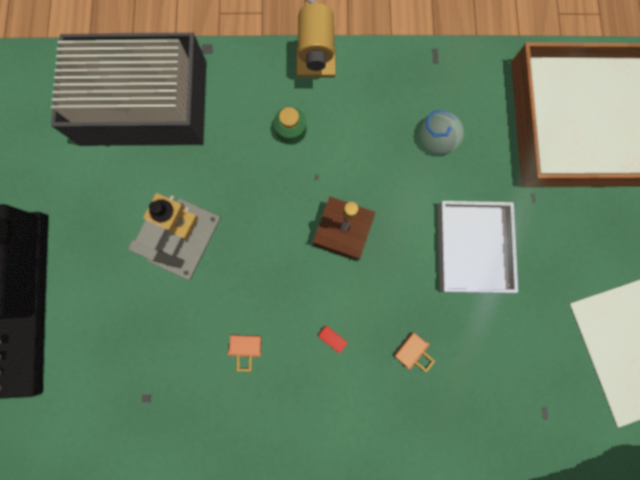

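```bash
cat > h.py <<'E'
from bench import *
import cv2,numpy as np
from scipy.spatial.transform import Rotation as R
from scipy.optimize import least_squares
def proj(c,P):
    p=camera_params(c);T=np.array(p["camera_from_world"])
    return cv2.projectPoints(np.atleast_2d(np.float64(P)),cv2.Rodrigues(T[:3,:3])[0],T[:3,3],np.array(p["K"]),np.array(p["dist_coeffs"]))[0][:,0]
def ray(c,uv):
    p=camera_params(c);T=np.array(p["camera_from_world"])
    n=cv2.undistortPoints(np.float64([[uv]]),np.array(p["K"]),np.array(p["dist_coeffs"]))[0,0]
    d=T[:3,:3].T@[n[0],n[1],1]; return -T[:3,:3].T@T[:3,3],d
def at_z(c,uv,z):
    o,d=ray(c,uv); return (o+d*(z-o[2])/d[2])[:2]
E
python3 - <<'E'
from h import *
D={"upper":((447.8,198.7),(162.2,207.8),.143),"lower":((432,230.9),(177.8,220.1),.068),"cap":((441.6,200.5),(163.5,210.2),.139),
"bracket":((430.4,253.5),(186.8,228.9),0),"tray":((167.2,305.4),(472.4,248.7),0),"stand":((295.3,284.1),(342.1,231.5),0),"mast":((295.3,283.9),(339.5,229.6),.01),
"band":((292.8,239.8),(345.4,216.1),.123),"paper":((219.1,403),(437.9,136.7),0),"ink":((385.5,359),(292.6,129.4),0),"clipa":((344,196),(247.9,345.4),0),"clipb":((212.4,218),(407.7,350),0),"eraser":((279.2,213),(331.7,342.5),0)}
for k,(s,t,z) in D.items(): print(k,at_z("scene",s,z).round(4),at_z("top",t,z).round(4))
E
```

```text
upper [0.6169 0.2396] [0.6137 0.2378]
lower [0.6167 0.2254] [0.6105 0.2385]
cap [0.614  0.2303] [0.6111 0.2371]
bracket [0.6158 0.2367] [0.6082 0.2436]
tray [ 0.5735 -0.2481] [ 0.5706 -0.2467]
stand [ 0.6011 -0.0251] [ 0.6019 -0.0232]
mast [ 0.6077 -0.027 ] [ 0.6036 -0.0182]
band [ 0.6038 -0.0277] [ 0.6041 -0.0209]
paper [ 0.7742 -0.2007] [ 0.7724 -0.1972]
ink [0.7879 0.0654] [0.7871 0.0621]
clipa [0.4186 0.1397] [0.4122 0.1355]
clipb [ 0.3932 -0.1317] [ 0.4024 -0.1288]
eraser [ 0.4228 -0.0017] [ 0.4157 -0.0031]
```

The scene picture shows the capped bracket at (446,190), the mast in its stand at (294,215) and the empty tray at (167,303). The top picture agrees: cap (161,210), mast head (351,209), tray (478,247). The arm's path over them is clear. I'll go above the cap and look.

```bash
python3 - <<'E'
from h import *
q=[1,0,0,0]
C=np.array([.6145,.2375])
print(inverse_kinematics([*C,.3],q))
move_ptp([.45,-.25,.35],q)
move_ptp([*C,.25],q); move_gripper(.05,30)
print(read_time_s(),read_eef_pos(),read_finger_gap())
ims=[]
for c in("scene","top"):
    im=read_camera(c)[:,:,::-1].copy()
    for n in("cap","upper_bushing","lower_bushing"): print(c,n,[(np.round(d["at"],1).tolist(),round(d["confidence"],2)) for d in tip_of(c,n)[:2]])
    uv=proj(c,[[*C,.25],[*C,.173],[*C,.231]]);print(uv.round(1).tolist())
    x,y=uv[1].astype(int)
    x0=max(0,x-50);y0=max(0,y-70);cr=im[y0:y0+120,x0:x0+100]
    cr=cv2.resize(cr,None,fx=4,fy=4,interpolation=cv2.INTER_CUBIC)
    for u in uv: cv2.drawMarker(cr,tuple(int(v) for v in (u-[x0,y0])*4),(255,0,255),0,14,1)
    print(x0,y0);ims.append(cr)
cv2.imwrite("pics/a.png",np.hstack(ims))
E
```

```text
[ 0.21383659  0.51617336 -0.90262689  1.48288972  0.40925274  1.34052001
 -2.28948316]
5.425 [0.61455377 0.23730237 0.25009025] 0.049914882785993264
scene cap [([447.6, 201.2], 0.91)]
scene upper_bushing [([445.0, 198.7], 0.91), ([217.4, 403.6], 0.3)]
scene lower_bushing [([435.5, 228.9], 0.62)]
[[460.3, 147.0], [449.8, 184.7], [457.6, 156.8]]
399 114
top cap [([163.1, 208.9], 0.81)]
top upper_bushing [([164.5, 208.5], 0.68)]
top lower_bushing [([175.0, 219.5], 0.89)]
[[131.5, 187.3], [154.8, 202.4], [137.9, 191.4]]
104 132
```

View pics/a.png

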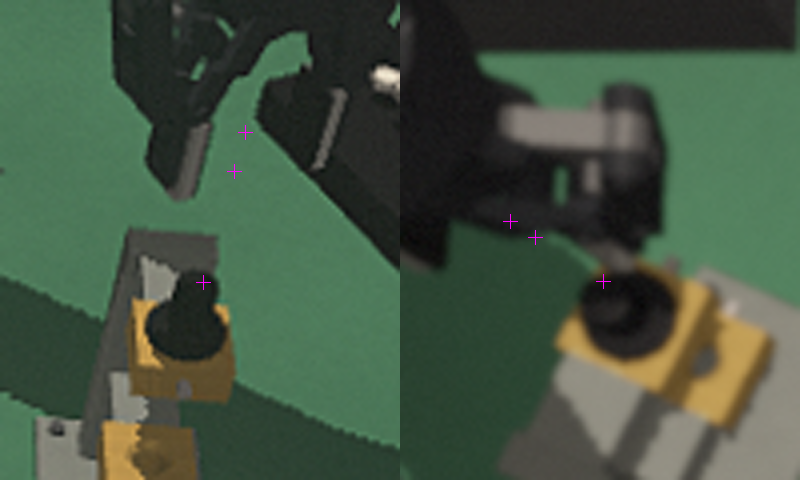

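Left half (scene): the knob top is at about (447.5,183.2), between the open fingers. Right half (top): the knob is at (157,207.8) and the disc centre at (161.2,210.7). The cap sits slightly off my aim in -x.

```bash
python3 - <<'E'
from h import *
print(at_z("scene",(447.5,183.2),.173),at_z("top",(157,207.8),.173),at_z("top",(161.2,210.7),.150))
for u,z in(((447.6,201.2),.139),((445,198.7),.143),((435.5,228.9),.068)):print(at_z("scene",u,z))
for u,z in(((163.1,208.9),.139),((164.5,208.5),.143),((175,219.5),.068)):print(at_z("top",u,z))
E
```

```text
[0.61010843 0.23578162] [0.60702635 0.23423798] [0.60800926 0.23650592]
[0.61869858 0.23909801]
[0.61539213 0.23506631]
[0.61439295 0.23369558]
[0.61297227 0.23780286]
[0.61264964 0.23447033]
[0.61150942 0.24294969]
```

```bash
python3 - <<'E'
from h import *
q=[1,0,0,0]; C=[.611,.236]
movel([*C,.20],q); movel([*C,.1725],q,.05)
f0=read_ft_force(); move_gripper(0.0,30); print("gap",read_finger_gap(),read_ft_force()-f0,read_ft_torque())
movel([*C,.182],q,.03); pause(.2); print(read_ft_force()-f0,read_finger_gap())
movel([*C,.25],q)
im=read_camera("scene")[:,:,::-1]; read_camera("top")
for c in("scene","top"):
    for n in("cap","upper_bushing","lower_bushing"):print(c,n,[(np.round(d["at"],1).tolist(),round(d["confidence"],2)) for d in tip_of(c,n)[:2]])
cr=lambda im,x,y,w,h,k:cv2.resize(im[y:y+h,x:x+w],None,fx=k,fy=k,interpolation=cv2.INTER_CUBIC)
t=read_camera("top")[:,:,::-1]
cv2.imwrite("pics/b.png",np.hstack([cr(im,399,114,100,120,4),cr(t,104,152,100,120,4)]));print(read_time_s())
E
```

```text
gap 0.016842231571984403 [-0.4520738   0.32706641  1.23924484] [-0.01754726  0.03448957 -0.02102787]
[-0.66552083  0.26363661  0.34678469] 0.01656720811672032
scene cap [([452.5, 165.0], 0.52)]
scene upper_bushing [([443.3, 199.6], 0.84), ([297.1, 287.2], 0.41)]
scene lower_bushing [([433.3, 228.2], 0.72)]
top cap [([145.3, 201.2], 0.57), ([293.3, 129.4], 0.56)]
top upper_bushing [([162.3, 209.3], 0.63)]
top lower_bushing [([175.9, 219.7], 0.95)]
9.1167
```

View pics/b.png

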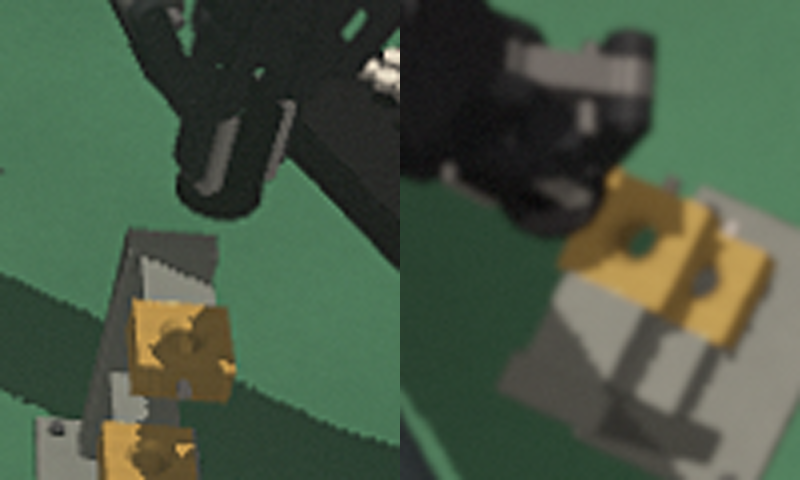

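The cap is lifted between the fingers in both views. The open hole's mouth shows at scene ≈(443.5,198.5) and top ≈(164,212). Now I'll put the cap in the tray and look at everything unobstructed.

```bash
python3 - <<'E'
from h import *
q=[1,0,0,0]; T=[.572,-.247]
move_ptp([.60,.1,.29],q); move_ptp([*T,.2],q); movel([*T,.07],q); f0=read_ft_force()
z=.046
while z>.036:
    movel([*T,z],q,.04); f=(read_ft_force()-f0)[2]
    if f>2: break
    z-=.002
print("z",z,f,read_finger_gap())
move_gripper(.04); movel([*T,.12],q,.1); move_ptp([*T,.25],q)
s=read_camera("scene")[:,:,::-1];t=read_camera("top")[:,:,::-1]
for c in("scene","top"):
    for n in("cap","upper_bushing","lower_bushing","bracket","mast_band","mast","stand"):print(c,n,[(np.round(d["at"],1).tolist(),round(d["confidence"],2)) for d in tip_of(c,n)[:2]])
cr=lambda im,x,y,w,h,k:cv2.resize(im[y:y+h,x:x+w],None,fx=k,fy=k,interpolation=cv2.INTER_CUBIC)
A=np.hstack([cr(s,399,164,80,110,5),cr(t,134,180,80,110,5)])
B=np.hstack([cr(s,255,200,80,110,5),cr(t,305,180,80,110,5)])
cv2.imwrite("pics/c.png",A);cv2.imwrite("pics/d.png",B);cv2.imwrite("pics/sfull.png",s);print(read_time_s())
E
```

```text
z 0.03599999999999999 1.08991117078588 0.016614895575298317
scene cap [([170.0, 305.2], 0.89), ([434.6, 229.3], 0.72)]
scene upper_bushing [([444.6, 197.3], 0.87), ([430.9, 254.7], 0.33)]
scene lower_bushing [([434.1, 229.8], 0.65), ([278.6, 214.5], 0.25)]
scene bracket [([429.3, 253.9], 0.73)]
scene mast_band [([295.2, 241.5], 0.76)]
scene mast [([293.3, 284.6], 0.59), ([166.1, 304.0], 0.32)]
scene stand [([294.7, 287.3], 0.96)]
top cap [([470.8, 248.0], 0.71)]
top upper_bushing [([163.8, 210.7], 0.56)]
top lower_bushing [([177.9, 218.5], 0.61)]
top bracket [([189.6, 229.4], 0.68)]
top mast_band [([349.7, 214.8], 0.52)]
top mast [([344.0, 229.3], 0.68)]
top stand [([339.1, 233.4], 0.65)]
16.5583
```

View pics/c.png

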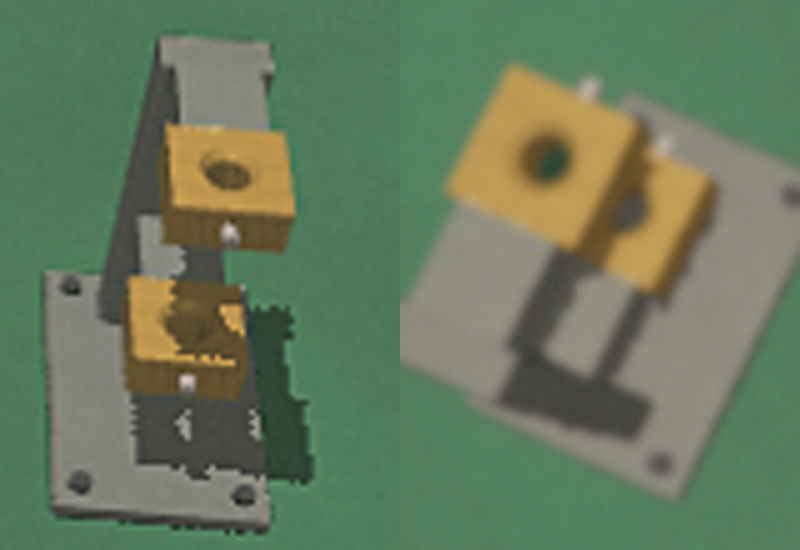

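View pics/d.png

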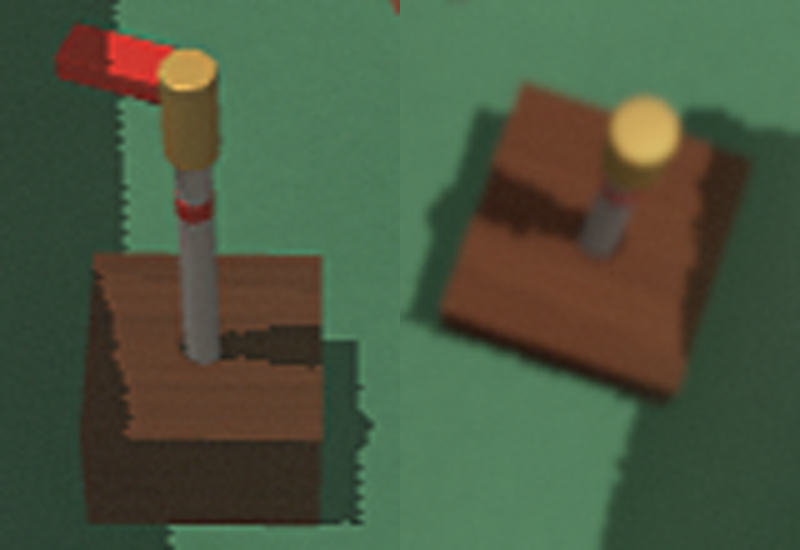

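The cap is out of both bushings. The upper mouth is at scene (444.4,197.8) and top (162.8,211.2). The mast stands upright, with its head top at scene (292.4,213.6) and top (353.8,205.6). I'll triangulate.

```bash
python3 - <<'E'
from h import *
for n,s,t,z in(("up",(444.4,197.8),(162.8,211.2),.143),("low",(436,227.6),(178.6,222.2),.068),("head",(292.4,213.6),(353.8,205.6),.188),("rod",(295.2,270.6),(344.6,229.6),.05)):
    print(n,at_z("scene",s,z).round(4),at_z("top",t,z).round(4))
cv2.imwrite("pics/tr.png",cv2.resize(cv2.imread("pics/sfull.png")[230:360,100:230],None,fx=4,fy=4))
E
```

```text
up [0.6132 0.2352] [0.6088 0.2367]
low [0.6119 0.2361] [0.6072 0.2371]
head [ 0.6093 -0.0285] [ 0.6049 -0.0276]
rod [ 0.6094 -0.0269] [ 0.5967 -0.0242]
```

View pics/tr.png

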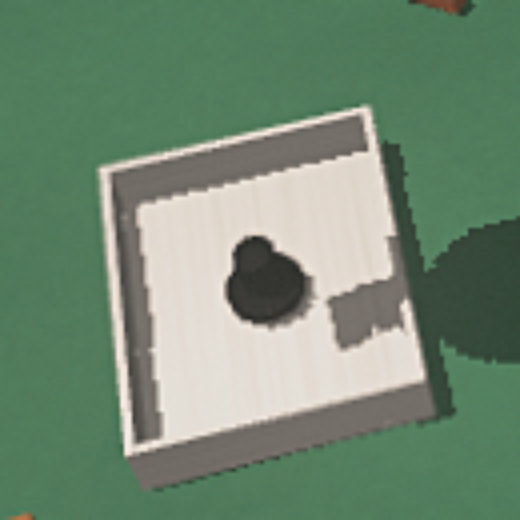

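The cap stands upright in the tray, at about (166,300) in the full picture. Next I'll take the mast and bring it over the bushing.

```bash
python3 - <<'E'
from h import *
q=[1,0,0,0]; M=[.607,-.028]; C=[.611,.236]
move_gripper(.05); move_ptp([*M,.26],q); movel([*M,.169],q,.08); f0=read_ft_force()
move_gripper(0,60); print("gap",read_finger_gap(),read_ft_force()-f0,read_ft_torque())
movel([*M,.175],q,.03); print("lift",read_ft_force()-f0)
movel([*M,.24],q,.1); movel([*M,.33],q,.2); pause(.1); print(read_ft_force()-f0,read_finger_gap(),read_ft_torque())
move_ptp([*C,.325],q); pause(.3)
s=read_camera("scene")[:,:,::-1];t=read_camera("top")[:,:,::-1]
for c in("scene","top"):
    for n in("mast","mast_band"):print(c,n,[(np.round(d["at"],1).tolist(),round(d["confidence"],2)) for d in tip_of(c,n)[:2]])
cr=lambda im,x,y,w,h,k:cv2.resize(im[y:y+h,x:x+w],None,fx=k,fy=k,interpolation=cv2.INTER_CUBIC)
cv2.imwrite("pics/e.png",np.hstack([cr(s,399,110,80,120,5),cr(t,104,150,80,120,5)]));print(read_time_s(),read_eef_pos())
print([proj(c,[[*C,.166],[*C,.279],[*C,.143]]).round(1).tolist() for c in("scene","top")])
E
```

```text
gap 0.016716510218951902 [-0.88672392  2.05932193  1.26182702] [0.59737407 0.08442385 0.04065302]
lift [-0.23540094  3.50047082 -0.94709712]
[-0.85847759 -0.19644204 -2.56691522] 0.01685881555096093 [-0.03320265 -0.00151551 -0.03126192]
scene mast [([441.9, 189.9], 0.82)]
scene mast_band [([459.9, 129.6], 0.8)]
top mast []
top mast_band [([124.6, 185.4], 0.62), ([248.3, 343.7], 0.48)]
22.875 [0.61097295 0.23598083 0.32506815]
[[[447.0, 186.7], [462.5, 130.2], [444.2, 196.8]], [[157.7, 206.1], [122.1, 183.6], [163.4, 209.7]]]
```

View pics/e.png

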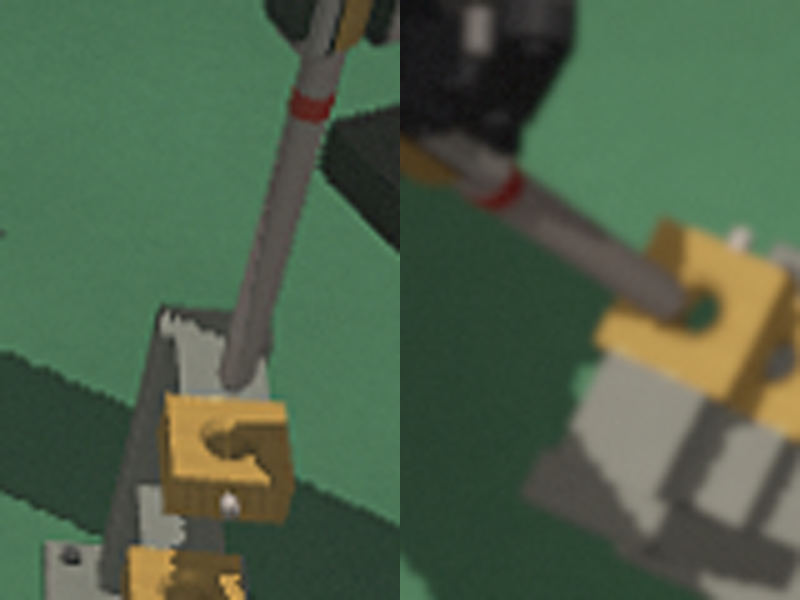

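The mast is held, with its tip just above the bushing. The tip is at scene (446,186.4) and top (160.2,210.8); the band's lower edge is at (460.2,132.8) and (125.6,188.2). I'll triangulate these together with the hole.

```bash
cat >> h.py <<'E'
def tri(s,t):
    r=least_squares(lambda P:np.r_[proj("scene",P)[0]-s,proj("top",P)[0]-t],[.61,.236,.2]); return r.x.round(4),r.fun.round(1)
E
python3 - <<'E'
from h import *
for n,s,t in(("tip",(446,186.4),(160.2,210.8)),("band",(460.2,132.8),(125.6,188.2)),("bandnet",(459.9,129.6),(124.6,185.4)),("hole",(444.4,197.8),(162.8,211.2)),("low",(436,227.6),(178.6,222.2))):
    print(n,*tri(np.array(s),np.array(t)))
E
```

```text
tip [0.606  0.2353 0.1616] [-1.4  0.4 -1.1 -0.4]
band [0.6077 0.2351 0.2719] [-0.4  0.1 -0.3 -0.1]
bandnet [0.6088 0.2329 0.2793] [ 0.1 -0.   0.   0. ]
hole [0.6097 0.2381 0.1389] [ 0. -0.  0.  0.]
low [0.6082 0.2388 0.0631] [-0.2  0.  -0.1 -0. ]
```

```bash
cat >> h.py <<'E'
Q=[1,0,0,0]
def down(C,z,zend,f0,step=.004,flim=12,gain=.00015):
    C=np.array(C,float)
    while z>zend+1e-6:
        zn=max(z-step,zend); movel([*C,zn],Q,.06); f=read_ft_force()-f0
        z=zn
        if np.linalg.norm(f)>2: print(round(z,4),C.round(4),f.round(1),read_ft_torque().round(2))
        if abs(f[2])>flim or np.hypot(*f[:2])>flim: print("stop");break
        if np.hypot(*f[:2])>1.5: C+=np.clip(gain*f[:2]*2,-.001,.001)
    return C,z
E
python3 - <<'E'
from h import *
C=[.614,.238]
movel([*C,.322],Q,.05); pause(.3); f0=read_ft_force(); print(f0,read_ft_torque())
np.save("f0.npy",f0)
C,z=down(C,.322,.262,f0)
print(C,z,read_ft_force()-f0,read_ft_torque(),read_finger_gap(),read_time_s())
E
```

```text
[-0.68115325 -0.35158213 -1.48967876] [ 0.01988969 -0.02868829  0.04025886]
0.278 [0.6144 0.2378] [ 1.6 -0.6 -1.3] [-0.01 -0.04 -0.03]
[0.61490591 0.23765792] 0.262 [ 1.21249364  0.76223313 -0.41857767] [-0.0264994   0.02543919  0.00794467] 0.016520452882048935 27.175
```

```bash
python3 - <<'E'
from h import *
s=read_camera("scene")[:,:,::-1];t=read_camera("top")[:,:,::-1]
cr=lambda im,x,y,w,h,k:cv2.resize(im[y:y+h,x:x+w],None,fx=k,fy=k,interpolation=cv2.INTER_CUBIC)
cv2.imwrite("pics/f.png",np.hstack([cr(s,399,130,80,120,5),cr(t,124,160,80,120,5)]))
E
```

```text
(no output)
```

View pics/f.png

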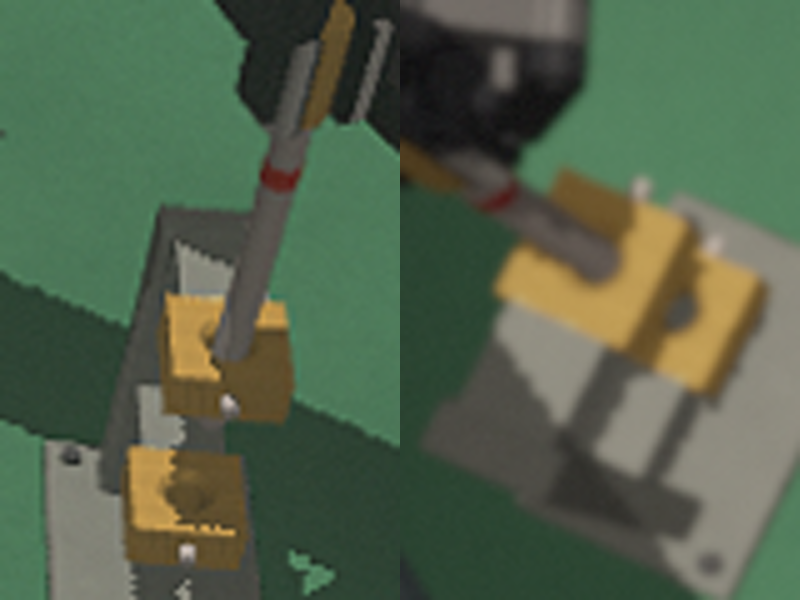

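In both views the rod has entered the upper bushing, at scene crop (234,350). Continuing to the lower one under force watch.

```bash
python3 - <<'E'
from h import *
f0=np.load("f0.npy"); C=read_eef_pos()[:2]
C,z=down(C,.262,.189,f0,step=.003,flim=10)
pause(.3);print(C,z,read_ft_force()-f0,read_ft_torque(),read_finger_gap(),read_time_s())
E
```

```text
0.19 [0.6149 0.2378] [-2.2  0.  -0.5] [-0.06  0.73 -0.01]
0.189 [0.6143 0.2378] [-1.8  1.  -0.7] [ 0.04  0.5  -0.03]
[0.61372271 0.23805031] 0.189 [-0.94335636  0.08096205 -0.62083732] [ 0.03024466  0.40002455 -0.00590276] 0.01655529345220705 33.825
```

```bash
python3 - <<'E'
from h import *
f0=np.load("f0.npy"); C=read_eef_pos()[:2]
for dx in(.0006,.0006,.0006):
    C=C-[dx,0]; movel([*C,.189],Q,.02); pause(.2); f=(read_ft_force()-f0).round(2);T=read_ft_torque().round(2);print(C.round(4),f,T)
    if abs(T[1])<.12: break
s=read_camera("scene")[:,:,::-1];t=read_camera("top")[:,:,::-1]
for c in("scene","top"):print(c,[[(np.round(d["at"],1).tolist(),round(d["confidence"],2)) for d in tip_of(c,n)[:1]] for n in("mast_band","upper_bushing","cap")])
cr=lambda im,x,y,w,h,k:cv2.resize(im[y:y+h,x:x+w],None,fx=k,fy=k,interpolation=cv2.INTER_CUBIC)
cv2.imwrite("pics/g.png",np.hstack([cr(s,399,155,80,110,5),cr(t,124,160,80,110,5)]));print(read_time_s())
E
```

```text
[0.6139 0.2378] [-0.38  0.34 -1.62] [-0.    0.15 -0.  ]
[0.6133 0.2378] [ 0.22  0.66 -0.92] [ 0.02 -0.02 -0.04]
scene [[([446.0, 196.0], 0.53)], [([445.0, 197.0], 0.76)], [([170.2, 306.0], 0.75)]]
top [[([162.6, 210.9], 0.63)], [([161.9, 209.6], 0.69)], [([472.0, 249.9], 0.88)]]
35.125
```

View pics/g.png

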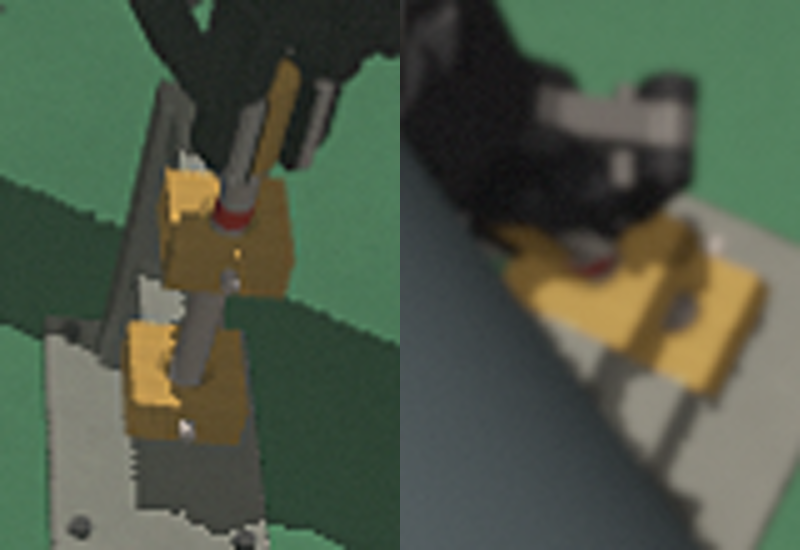

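The rod passes through the upper bushing into the lower one at scene crop (190,385), and the band sits at the upper mouth at (232,215). I'll check the band height numerically from the red pixels.

```bash
python3 - <<'E'
from h import *
cam=-(lambda T:T[:3,:3].T@T[:3,3])(np.array(camera_params("scene")["camera_from_world"]))
for f,off,C,z in(("e",(399,110),(.611,.236),.325),("f",(399,130),(.6149,.2377),.262),("g",(399,155),(.6133,.2378),.189)):
    im=cv2.imread(f"pics/{f}.png")[:,:400].astype(int); b,g,r=im[...,0],im[...,1],im[...,2]
    m=(r>80)&(r>2.2*g)&(r>2.2*b); ys,xs=np.nonzero(m)
    d=cam[:2]+0 if 0 else cam[:2]-np.array(C); d/=np.linalg.norm(d)
    uv=np.array(off)+np.array([xs.mean(),ys.mean()])/5-.4
    for dz in(-.003,0,.003): print(f,m.sum(),uv.round(1),dz,proj("scene",[*(np.array(C)+.0047*d),z-.159+.117+dz])[0].round(1))
    print("rows",ys.min(),ys.max())
E
```

```text
e 477 [461.4 131.5] -0.003 [462.2 131.4]
e 477 [461.4 131.5] 0 [462.6 129.8]
e 477 [461.4 131.5] 0.003 [463.1 128.1]
rows 96 119
f 397 [454.6 165.4] -0.003 [455.3 165.8]
f 397 [454.6 165.4] 0 [455.7 164.3]
f 397 [454.6 165.4] 0.003 [456.2 162.8]
rows 167 187
g 332 [445.  198.6] -0.003 [445.4 198.9]
g 332 [445.  198.6] 0 [445.8 197.6]
g 332 [445.  198.6] 0.003 [446.2 196.3]
rows 210 227
```

```bash
python3 - <<'E'
from h import *
print(read_ft_force()-np.load("f0.npy"),read_ft_torque(),read_finger_gap(),read_eef_pos(),read_time_s()); sign_off()
E
```

```text
[0.85057633 0.71172151 0.02622688] [ 0.00990584 -0.00676825 -0.01154751] 0.016281397446305277 [0.61326054 0.23775905 0.18897212] 35.125
the job is handed in; nothing more can be done
```

The job is handed in at about 35 s of the 67 s allowed. The dust cap is in the tin tray, and the mast is threaded down through the upper and then the lower bushing. The arm is still holding it upright by the brass head.

- **Free hanging:** just before hand-in the side force was about 1 N and the moment about 0.02 N m. The mast did bear lightly on the bracket on arrival (0.4 N m), so I moved it about 1 mm to clear it.
- **Band height:** the lower edge is level with the bushing top to about 1–2 mm. The red pixels read about 1 px low, but the bushing hole shows the same offset, so I put it down to camera calibration, not the mast slipping in the grip.
- **Cap:** it was seen upright in the tray after release, and the network still placed it there at the end.
- **Disagreement:** the two cameras differed by about 4 mm in x on absolute positions. I aimed the mast relative to the hole instead.
- **Not checked:** I took no final picture of the paperweight, ink bottle, clips and eraser. The arm moved well above or clear of them throughout.

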